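# Turn the parts tray round and slide it home in its bench rails

### The arm

A 7-joint arm with a two-finger parallel gripper is mounted at the origin on a cart in front of the work surface, level with it; the furniture and walls round the work are solid. World frame = base frame: x ahead of the robot, y to its left, z up, the work surface at z = 0. Lengths are in m, angles in rad, forces in N, time in s.
With the tool pointing down it reaches from about 0.35 to 0.9 m from the base axis. Payload 8.1 kg.
Tool frame: the origin (TCP) lies at the very end of the fingers, on their centre line; the grasp point (between the pads) lies 19 mm behind it (arm.grasp_offset is the distance from the TCP to the grasp point, in m); z points along the fingers, y is the direction in which the jaws open and shut (so a half turn about z gives the same grasp; the last joint's range is limited). The gripper opens to 92 mm and grips with 3 to 60 N. Pads are 19 mm wide; open, the fingers measure 130 mm over their backs; the gripper's body (75 mm by 190 mm) begins 47 mm behind the grasp point.
Start: joints at [-1.345, 0.434, 0.025, 1.573, -0.012, 1.134, -0.075], TCP at [0.202, 0.592, 0.227] pointing down, gripper open.
Joint ranges: [-2.62, 2.62], [-0.44, 2.09], [-1.27, 1.32], [0.08, 2.57], [-1.32, 4.46], [0.12, 2], [-2.74, 2.74]. Speed limits (rad/s): [2.22, 2.22, 3.01, 3.01, 3.14, 3.14, 3.14].

### API

Orientations are given as a rotation vector (axis times angle).
In Python, from cell import arm, eyes, workorder gives the robot as it stands.
- The arm moves only by the shell command python3 -m inch 'ROWS' [FORCE]. ROWS is JSON, a list that holds one entry, the list of rows, each a list of 5 numbers: the closure, from 0 (fully open) to 1 (shut), then the shift along the tool's x, y, z in mm, then the turn about the tool's z in degrees. A call has 1 to 12 rows; each row shifts and turns the pose as measured when the row begins, along the tool's axes as they then stand; what a row does not reach is not made up. A row lasts 1/10 s, in which the tool goes at most 50 mm and 8.59 degrees, less where a joint would pass 70% of its speed; a pose out of reach is approached as far as the arm can. A call with a gripper value outside its range is refused whole. The fingers move at their own pace and stop on an object; FORCE is the grip in N (left out, the last holds). Time passes only in rows, so rows that do not move let the fingers close. It gives the time, the measured TCP pose, the force and the opening at its end, in the units of the state.
- arm.observe(): the state, without advancing time (a new reading comes with each control period).
- eyes.get_image(name): name is "scene" or "side" or "wrist"; returns a dict with "frame" (384x512x3 uint8, blue, green, red), "intrinsics" (3x3 intrinsics, pixels), "rvec" (rotation vector, rad) and "tvec" (3), from world to camera coordinates, as OpenCV has them; the wrist camera has in their place "T_tool_cam" (4x4, takes a point from camera to tool coordinates, whose origin is the TCP and whose axes are the flange's). Camera axes: x right, y down, z forward; pixel columns grow to the right and rows downward; lengths in m; the calibration is good to about 2 mm. A picture is of the moment at which its call begins: read the wrist's pose just before it. There is no depth.
- workorder.sign_off(): hands the job in, once; it reports no verdict.
The state is a dict: "clock": time; "joints": joint angles; "dq": joint speeds; "joint_efforts": joint torques, N m; "position": TCP position; "ee_rot": TCP orientation; "force": force on the tool from outside, world axes, zero at the start; "ft_torque": the same for the moment, N m; "width": opening from 0.0 (shut) to 1.0 (fully open).
Only numpy, scipy, OpenCV 4.12 (cv2) and the standard library are available. Lean on these libraries where they do the work, as an engineer would, in place of code of your own. Each camera call takes 0.05 s, during which the arm holds its last target.

### The job

Put the aluminium parts tray back into the steel guide rails on the bench. It stands the wrong way round: turn it end for end so that its tapered nose goes in first under the lips, and slide it fully home, until the wide face plate meets the mouth of the rails. Let go of it there, flat on the bench, and leave the other things where they are.

Things in the scene. Friction and masses are not known exactly. Their poses are not given: they have to be found in the camera images.
- tray: Loose open parts tray of bare aluminium, 0.35 kg, with a 104 mm wide face plate across one end and a wooden carrying bar along its middle. Origin: centre of the underside, +x to the nose, z up. Foot plate 5 mm thick, 80 mm wide, x = -60 to +60 mm; on it a pocket 58 mm wide, 25 mm high, x = -60 to +30 mm. It starts with the nose pointing roughly (25 degrees either way) toward the robot.
- tray_grip (a point): Middle of the tray's wooden carrying bar, 60 mm straight above the tray's origin; axes as the tray's. The bar runs along x from -52 to +32 mm, is 14 mm wide (y) and reaches from 48 to 72 mm above the underside, clear above the pocket: grip it from above with the fingers closing along y.
- tray_nose (a point): Tip of the tray's nose, on the foot plate 60 mm along +x from the tray's origin. Over the last 30 mm the foot plate tapers from 80 to 44 mm wide. This end fits the rails; the other end, with its face plate (104 mm wide, 34 mm high, x = -66 to -60 mm), is too wide and too high to enter.
- rails: Steel guide rails fixed to the bench: two C channels 20 mm high, no floor (the tray slides on the bench top), a cross bar at the far end. Origin: on the bench, exactly where the tray's origin lies when fully home; +x points from the mouth into the rails and away from the robot; the home tray has the same axes. Footprint 136 mm wide, x = -60 to +80 mm. Cross bar inner face at x = +70 mm.
- rails_mouth (a point): Middle of the open mouth of the rails, on the bench, 60 mm along -x from the rails' origin. The rail walls stand 92 mm apart; lips overhang them inward, undersides 16 mm above the bench, 70 mm apart, so the foot plate must slide in below them from here (it cannot be lowered in from above). When home the tray's face plate stands against the rail ends here.
- stand_top (a point): Bystander, fixed: top of a wooden wedge-shaped stand in front of the robot, 185 mm above the bench. Seen from the robot it reaches about 110 mm to the far side of this point, 80 mm to the near side and 85 mm to left and right: carry the tray round it or with the underside above 200 mm. A work lamp hangs well to the right, its arm behind the work.
- compound_bar: Bystander: green and cream bar of polishing compound, 39 x 89 x 32 mm. Origin: centre of its underside.
- mould_insert: Bystander: small machined steel mould insert block, 40 x 56 x 26 mm. Origin: centre of its underside.
- paste_pot: Bystander: round paste pot with a screw lid, 57 mm across, 36 mm high. Origin: centre of its underside.
- masking_tape: Bystander: roll of masking tape lying flat at the robot's right, 90 mm across, 24 mm high. Origin: centre of its underside.

How it is judged:
At the end, for the whole second after the job is handed in: The tray lies flat on the bench (within 6 mm and 5 degrees) and at rest in the rails, nose first, fully home: its origin within 12 mm of the rails' origin along and across them and its length within 10 degrees of theirs (x of tray in the frame of rails between -0.012 and 0.012 m and y of tray in the frame of rails between -0.012 and 0.012 m and z of tray in the frame of rails below 0.006 m and angle between tray's own z axis and vertical below 0.08 rad and angle between the x axis of tray and the x axis of rails, either way round below 0.175 rad and x of tray_nose in the frame of rails above 0.04 m and linear speed of tray below 0.02 m/s); the robot touches nothing.
It fails at once if the compound bar was pushed more than 25 mm (distance of compound_bar from where it was at the start of the episode above 0.025 m).
It fails at once if the mould insert was pushed more than 25 mm (distance of mould_insert from where it was at the start of the episode above 0.025 m).
It fails at once if the paste pot was pushed more than 25 mm (distance of paste_pot from where it was at the start of the episode above 0.025 m).
It fails at once if the masking tape was pushed more than 25 mm (distance of masking_tape from where it was at the start of the episode above 0.025 m).
It also fails if it takes over 45 s, if anything falls off the work surface, if the arm or the gripper's body presses on something with over 40 N, if the wrist force passes 120 N, or if a joint passes its speed limit or range.

## Working session

There is one attempt and no reset: what is moved stays moved. The work goes in short steps, Python scripts to look and compute and a shell command to move; the robot and the scene stay as the last step left them, time stands still between calls to the robot, and variables do not carry over. Pictures are saved under pics/ and viewed, and the job is handed in when it is done.

```bash
ls; mkdir -p pics; python3 - <<'E'
from cell import arm, eyes, workorder
import cv2
s=arm.observe(); print(s, arm.grasp_offset)
for n in ["scene","side","wrist"]:
    d=eyes.get_image(n); cv2.imwrite(f"pics/{n}0.png",d["frame"])
    print(n,{k:v for k,v in d.items() if k!="frame"})
E
```

```text
pics
{'clock': 0.0, 'joints': array([-1.34459304,  0.43519683,  0.02497128,  1.57409474, -0.01162423,
        1.13400471, -0.07506866]), 'dq': array([ 5.77949674e-04,  4.26350446e-04, -2.38876574e-05,  1.09285422e-03,
        9.25770697e-04,  1.23332245e-03, -8.57522630e-04]), 'joint_efforts': array([ 2.45889050e-04, -6.67853594e+01,  9.85198505e-01, -3.14456642e+01,
       -6.05883636e-02,  4.31636441e-02,  1.94032805e-04]), 'position': array([0.20169912, 0.59101679, 0.22596211]), 'ee_rot': array([-5.14209992e-01, -3.09908413e+00,  2.43837219e-03]), 'force': array([-0.61770393,  0.06331657, -0.08146998]), 'ft_torque': array([ 0.039691  ,  0.00677388, -0.00318545]), 'width': 0.9979687852514962} 0.0188
scene {'intrinsics': array([[376.77412327,   0.        , 249.95278489],
       [  0.        , 376.77412327, 193.42257783],
       [  0.        ,   0.        ,   1.        ]]), 'rvec': array([ 2.41563678,  0.08737002, -0.02590747]), 'tvec': array([-0.61514883,  0.13352508,  1.42481349])}
side {'intrinsics': array([[402.88995216,   0.        , 254.35238521],
       [  0.        , 402.88995216, 195.22470059],
       [  0.        ,   0.        ,   1.        ]]), 'rvec': array([-0.00716239, -2.97521044,  0.98929857]), 'tvec': array([ 0.61371775, -0.02286906,  1.29464905])}
wrist {'intrinsics': array([[300.96203722,   0.        , 253.61968641],
       [  0.        , 300.96203722, 193.52359718],
       [  0.        ,   0.        ,   1.        ]]), 'T_tool_cam': array([[-1.65368477e-03, -9.66193639e-01, -2.57812173e-01,
         6.94994331e-02],
       [ 9.99998615e-01, -1.54877922e-03, -6.09986144e-04,
        -3.33735046e-04],
       [ 1.90070597e-04, -2.57812825e-01,  9.66194862e-01,
        -1.58668980e-01],
       [ 0.00000000e+00,  0.00000000e+00,  0.00000000e+00,
         1.00000000e+00]])}
```

View pics/scene0.png

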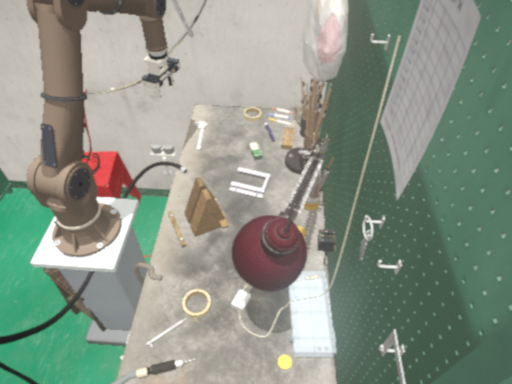

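View pics/side0.png

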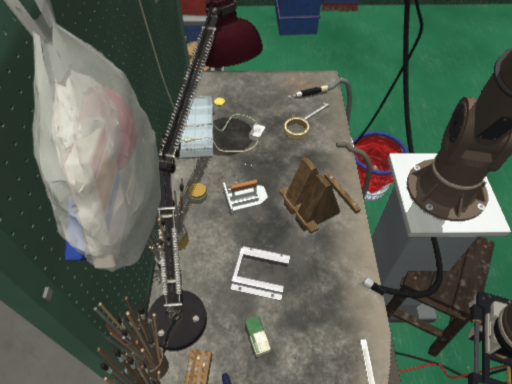

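View pics/wrist0.png

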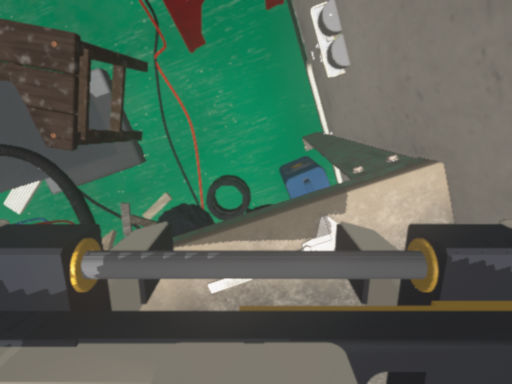

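```bash
cat > h.py <<'E'
import numpy as np, cv2
from cell import arm, eyes, workorder
from scipy.spatial.transform import Rotation as R
def cam(d):
    if "rvec" in d:
        Rm=cv2.Rodrigues(np.array(d["rvec"]))[0]; t=np.array(d["tvec"]); return Rm.T, -Rm.T@t
    s=arm.observe(); T=np.eye(4); T[:3,:3]=R.from_rotvec(s["ee_rot"]).as_matrix(); T[:3,3]=s["position"]
    C=T@d["T_tool_cam"]; return C[:3,:3],C[:3,3]
def px2w(d,u,v,z,pose=None):
    A,c=pose or cam(d); r=A@np.linalg.inv(d["intrinsics"])@np.array([u,v,1.]); return c+r*(z-c[2])/r[2]
def w2px(d,p,pose=None):
    A,c=pose or cam(d); q=d["intrinsics"]@(A.T@(np.array(p)-c)); return q[:2]/q[2]
def crop(img,u0,v0,w,h,k,name):
    c=cv2.resize(img[v0:v0+h,u0:u0+w],None,fx=k,fy=k,interpolation=cv2.INTER_CUBIC)
    for i in range(0,w,10):
        cv2.putText(c,str(u0+i),(i*k,8),0,.3,(0,0,255),1); cv2.line(c,(i*k,10),(i*k,14),(0,0,255),1)
    for j in range(10,h,10):
        cv2.putText(c,str(v0+j),(0,j*k+3),0,.3,(0,0,255),1)
        cv2.line(c,(20,j*k),(24,j*k),(0,0,255),1)
    cv2.imwrite(name,c)
E
python3 - <<'E'
from h import *
im=cv2.imread("pics/side0.png")
crop(im,210,165,80,60,10,"pics/c1.png")
crop(im,220,235,80,70,8,"pics/c2.png")
E
```

```text
(no output)
```

View pics/c1.png

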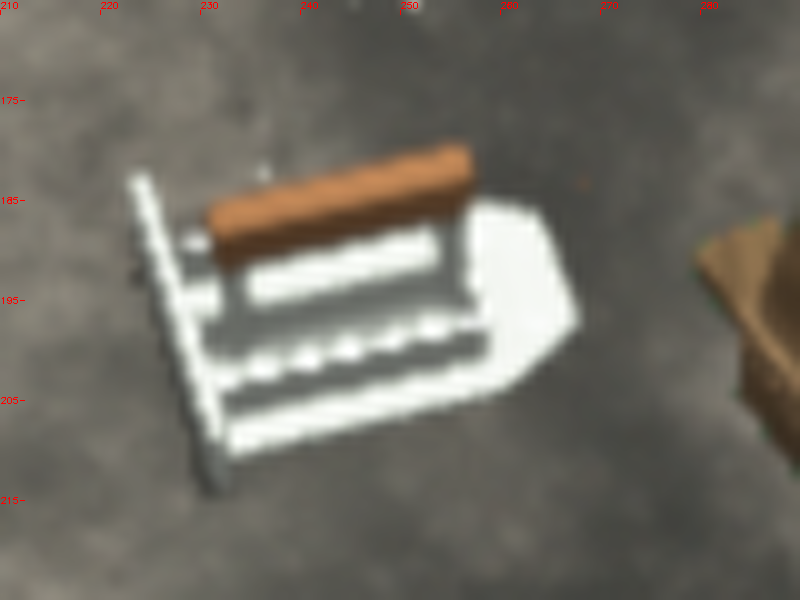

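View pics/c2.png

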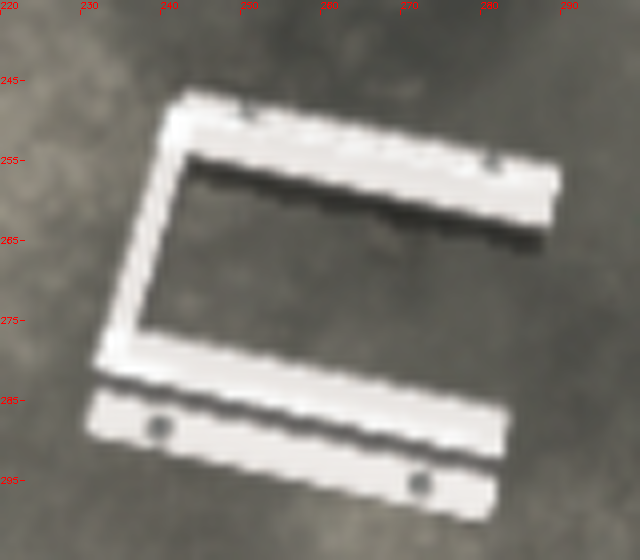

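```bash
cat > m.py <<'E'
from h import *
from scipy.optimize import least_squares
d=eyes.get_image("side"); P=cam(d); print("cam",P[1])
def fit(mod,pix,x0):
    mod=np.array(mod);pix=np.array(pix)
    def f(q):
        c,s=np.cos(q[2]),np.sin(q[2]); r=[]
        for m,p in zip(mod,pix):
            w=[q[0]+c*m[0]-s*m[1],q[1]+s*m[0]+c*m[1],m[2]]
            r.append(w2px(d,w,P)-p)
        return np.concatenate(r)
    o=least_squares(f,x0); print(o.x,np.degrees(o.x[2])); print(o.fun.reshape(-1,2).round(1)); return o.x
E
python3 - <<'E'
from m import *
for p in [(289,263.5),(283.75,286),(236.9,276.9),(243.75,254.4)]: print(px2w(d,*p,.02,P))
for p in [(267.5,197.5),(263.8,186)]: print(px2w(d,*p,.005,P))
# bar ends
for p in [(231,185.5),(257.2,182.2),(255.5,179.5)]: print(px2w(d,*p,.072,P))
for n,u,v,z in [("comp",259,343,.03),("disc",198,191,.03),("block",257,131,.02),("tape",297,127,.024),("standtop",318,180,.185)]: print(n,px2w(d,u,v,z,P))
E
```

```text
cam [0.60808384 0.79212392 1.02764896]
[0.51827454 0.27556267 0.02      ]
[0.53587435 0.34205918 0.02      ]
[0.66168441 0.31496752 0.02      ]
[0.64401651 0.24640704 0.02      ]
[0.57230276 0.03675961 0.005     ]
[ 0.58321772 -0.00942383  0.005     ]
[0.68377969 0.04036974 0.072     ]
[0.60463272 0.02827877 0.072     ]
[0.60974899 0.01769697 0.072     ]
comp [0.60341319 0.49393445 0.03      ]
disc [0.78943025 0.02832094 0.03      ]
block [ 0.60361897 -0.24554074  0.02      ]
tape [ 0.4612181  -0.26018016  0.024     ]
standtop [0.44184361 0.11238928 0.185     ]
```

```bash
python3 - <<'E'
from m import *
# tray: heading ~ -x so +y is world -y. image: lower side (v larger) is world +y = tray -y
mod=[(60,-22,5),(60,22,5),(-52,-7,72),(32,-7,72),(32,7,72),(30,-40,5),(-60,-40,5),(-66,52,34)]
pix=[(267.6,197.3),(263.8,186),(231,186),(257.3,182.2),(255.7,179.5),(260.5,203.7),(233,210.4),(223.2,182.8)]
fit(np.array(mod)/1000,pix,[.64,.03,np.pi+.1])
mod=[(-60,-35,20),(-60,35,20),(70,35,20),(70,-35,20)]
pix=[(289,263.5),(283.75,286),(236.9,276.9),(243.75,254.4)]
fit(np.array(mod)/1000,pix,[.58,.3,-.2])
E
```

```text
cam [0.60808384 0.79212392 1.02764896]
[0.63532833 0.02944918 3.41168516] 195.47516053525231
[[ 0.1 -0.3]
 [-0.   0.4]
 [-0.   2. ]
 [ 0.6 -0.2]
 [ 0.9 -0.9]
 [-0.3 -0.2]
 [-0.9 -0.4]
 [-0.3 -0.6]]
[ 0.58515498  0.29582376 -0.22900866] -13.121229540350154
[[-0.2 -0.1]
 [ 0.5  0.5]
 [ 0.2 -0.3]
 [-0.5 -0.2]]
```

```bash
python3 - <<'E'
from m import *
a=eyes.get_image("scene"); PA=cam(a); print(PA[1])
def tri(ps,pq):
    M=[];b=[]
    for dd,(A,c),p in((a,PA,ps),(d,P,pq)):
        r=A@np.linalg.inv(dd["intrinsics"])@np.array([*p,1.]); r/=np.linalg.norm(r)
        Q=np.eye(3)-np.outer(r,r); M.append(Q); b.append(Q@c)
    x=np.linalg.lstsq(np.vstack(M),np.concatenate(b),rcond=None)[0]; return x,w2px(a,x,PA)-ps,w2px(d,x,P)-pq
print("lamphead",tri((270,255),(233,40)))
print("lampbase",tri((297,158),(178,320)))
print("stand tops",tri((200,181),(308,160)))
for z in (0,.1): print("tray in scene",w2px(a,[.635,.029,z],PA))
for p in [[.442,.112,.185],[.37,.1,0]]: print(w2px(a,p,PA))
im=cv2.imread("pics/side0.png"); crop(im,270,145,100,95,7,"pics/c3.png")
im=cv2.imread("pics/scene0.png"); crop(im,160,160,130,110,6,"pics/c4.png")
E
```

```text
cam [0.60808384 0.79212392 1.02764896]
[ 0.66694178 -0.79946225  1.15861093]
lamphead (array([ 0.6794669 , -0.28731964,  0.35006151]), array([-2.37336024, -0.02616207]), array([-2.01348089, -0.02583895]))
lampbase (array([0.80140325, 0.4324708 , 0.01908926]), array([ 1.6262809, -0.1905459]), array([ 2.86332993, -0.00728921]))
stand tops (array([0.45427088, 0.06987006, 0.22149977]), array([4.25681375, 0.70663771]), array([ 5.43475032, -0.9293175 ]))
tray in scene [255.35369559 232.63806444]
tray in scene [255.80148259 216.21868639]
[203.49500642 179.95866337]
[188.89879358 213.75290627]
```

View pics/c3.png

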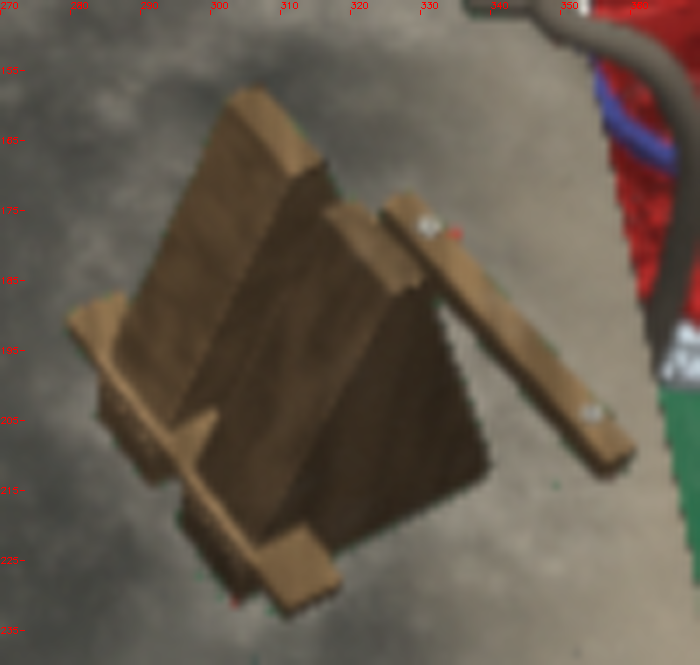

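View pics/c4.png

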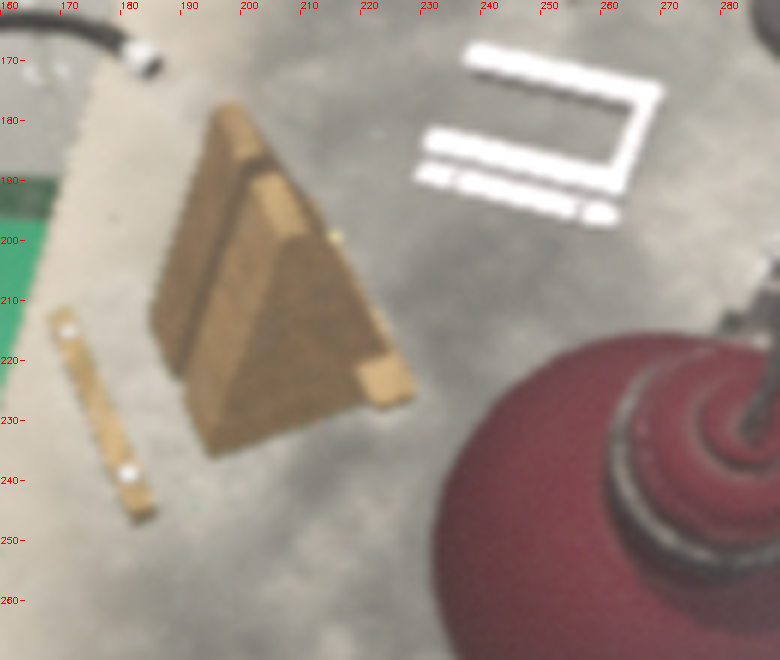

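```bash
python3 -m inch '[[[0,-37,-25,-8,0],[0,-37,-25,-8,0],[0,-37,-25,-8,0],[0,-37,-25,-8,0],[0,-37,-25,-8,0],[0,-37,-25,-8,0],[0,-37,-25,-8,0],[0,0,0,0,8.5],[0,0,0,0,8.5]]]'; python3 -c "
from h import *
print(arm.observe()['joints'])"
```

```text
clock: 1.25
position: [0.3972, 0.3325, 0.284]
ee_rot: [0.961, 2.991, 0.002]
force: [0.6, -0.1, -1.0]
width: 1.002
[-0.94990537  0.21049862  0.18354437  1.75658577 -0.04180785  1.17723004
  0.19450817]
```

```bash
cat > look.py <<'E'
import sys
from h import *
s=arm.observe(); d=eyes.get_image("wrist"); A=None
T=np.eye(4); T[:3,:3]=R.from_rotvec(s["ee_rot"]).as_matrix(); T[:3,3]=s["position"]; C=T@d["T_tool_cam"]
np.savez("pics/"+sys.argv[1]+".npz",A=C[:3,:3],c=C[:3,3],K=d["intrinsics"])
cv2.imwrite("pics/"+sys.argv[1]+".png",d["frame"])
print(s["position"],[w2px(d,p,(C[:3,:3],C[:3,3])).round() for p in ([.585,.296,0],[.635,.029,0])])
E
python3 look.py w1
```

```text
[0.39723137 0.33246334 0.28400396] [array([303., 268.]), array([194., 366.])]
```

View pics/w1.png

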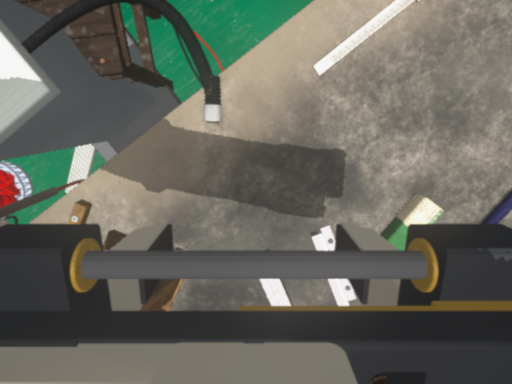

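```bash
python3 -m inch '[[[0,0,0,0,8.5],[0,0,0,0,8.5],[0,0,0,0,8.5],[0,0,0,0,8.5],[0,0,0,0,8.5],[0,0,0,0,8.5],[0,0,0,0,8.5],[0,0,0,0,8.5],[0,0,0,0,8.5],[0,0,0,0,8.5],[0,0,0,0,8.5],[0,0,0,0,8.5]]]';python3 -m inch '[[[0,0,0,0,8.5],[0,0,0,0,8.5],[0,0,0,0,8.5],[0,0,0,0,0]]]'; python3 look.py w2
```

```text
clock: 2.5
position: [0.3948, 0.3346, 0.2839]
ee_rot: [-2.935, -1.118, -0.0]
force: [0.3, 0.6, 0.7]
width: 1.001
clock: 2.9
position: [0.3935, 0.336, 0.2836]
ee_rot: [-3.111, -0.436, 0.001]
force: [-0.1, -0.4, -0.9]
width: 1.0
[0.39345607 0.33595338 0.28360866] [array([322.,  32.]), array([521.,  52.])]
```

View pics/w2.png

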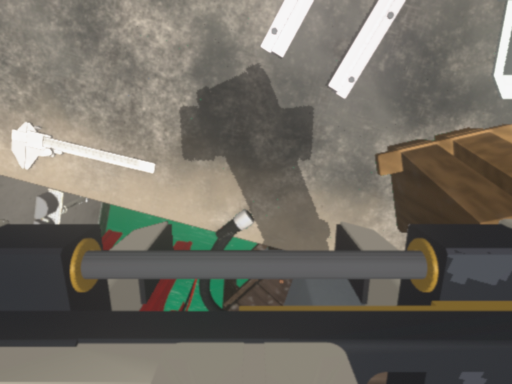

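```bash
python3 -m inch '[[[0,45,20,0,0],[0,45,20,0,0],[0,20,10,0,0],[0,0,0,0,0]]]'; python3 look.py w3
```

```text
clock: 3.35
position: [0.5144, 0.3219, 0.2826]
ee_rot: [-3.1, -0.497, 0.004]
force: [-0.3, 0.9, 0.3]
width: 0.998
[0.51442561 0.32187719 0.28263917] [array([287., 120.]), array([471., 145.])]
```

View pics/w3.png

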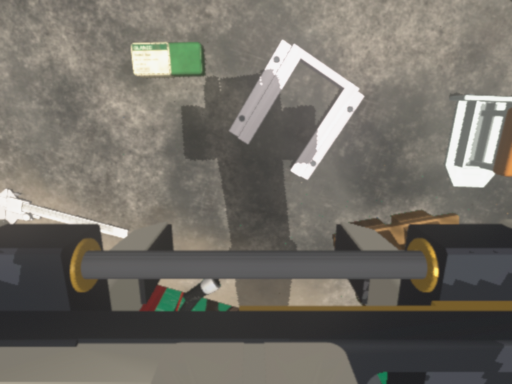

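Rails fully visible here at (230–365, 40–180), compound bar at (167,59), tray at the right edge. Enlarging the rails.

```bash
python3 - <<'E'
from h import *
im=cv2.imread("pics/w3.png"); crop(im,225,35,150,150,5,"pics/c5.png")
E
```

```text
(no output)
```

View pics/c5.png

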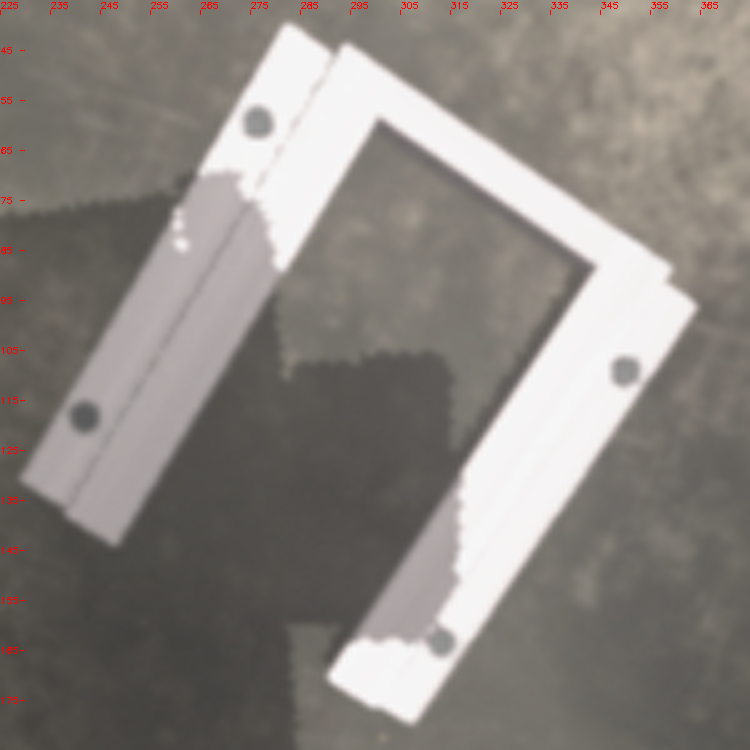

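```bash
cat > fitw.py <<'E'
from h import *
from scipy.optimize import least_squares
def fit(name,mod,pix,x0):
    n=np.load("pics/"+name+".npz"); d={"intrinsics":n["K"]}; P=(n["A"],n["c"])
    mod=np.array(mod)/1000;pix=np.array(pix)
    def f(q):
        c,s=np.cos(q[2]),np.sin(q[2])
        return np.concatenate([w2px(d,[q[0]+c*m[0]-s*m[1],q[1]+s*m[0]+c*m[1],m[2]],P)-p for m,p in zip(mod,pix)])
    o=least_squares(f,x0); print(o.x.round(4),np.degrees(o.x[2]).round(2)); print(o.fun.reshape(-1,2).round(1).tolist()); return o.x
E
python3 - <<'E'
from fitw import *
fit("w3",[(-60,35,20),(-60,-35,20),(70,35,20),(70,-35,20)],[(248,144.2),(290.6,170.6),(300.6,59),(344,88)],[.585,.296,-.23])
E
```

```text
[ 0.5871  0.2898 -0.2348] -13.45
[[0.2, 0.4], [-0.3, 0.1], [-0.2, -0.7], [0.3, 0.3]]
```

```bash
python3 -m inch '[[[0,-11,45,0,0],[0,-11,45,0,0],[0,-11,45,0,0],[0,-11,45,0,0],[0,-11,45,0,0],[0,-11,45,0,0],[0,0,0,0,2.7],[0,0,0,0,0]]]'; python3 look.py w4
```

```text
clock: 4.2
position: [0.5307, 0.0449, 0.2805]
ee_rot: [-3.094, -0.492, 0.01]
force: [-0.8, 0.7, -1.1]
width: 1.0
[0.53067728 0.04490142 0.28048256] [array([93., 66.]), array([290.,  93.])]
```

View pics/w4.png

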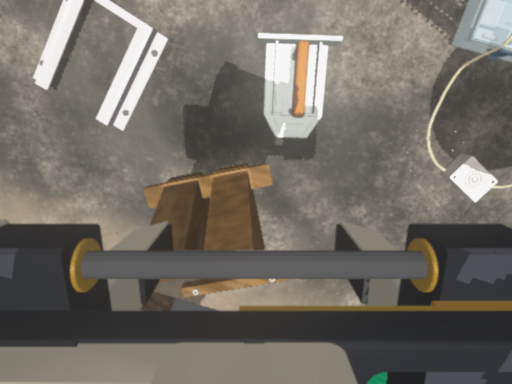

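```bash
python3 - <<'E'
from h import *
im=cv2.imread("pics/w4.png"); crop(im,245,20,110,125,6,"pics/c6.png")
crop(im,20,0,160,140,5,"pics/c7.png")
E
```

```text
(no output)
```

View pics/c6.png

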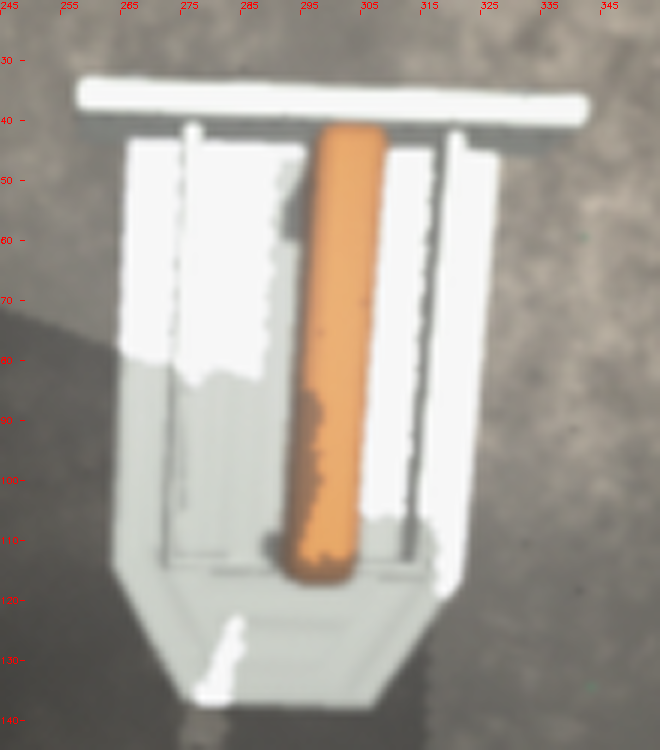

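View pics/c7.png

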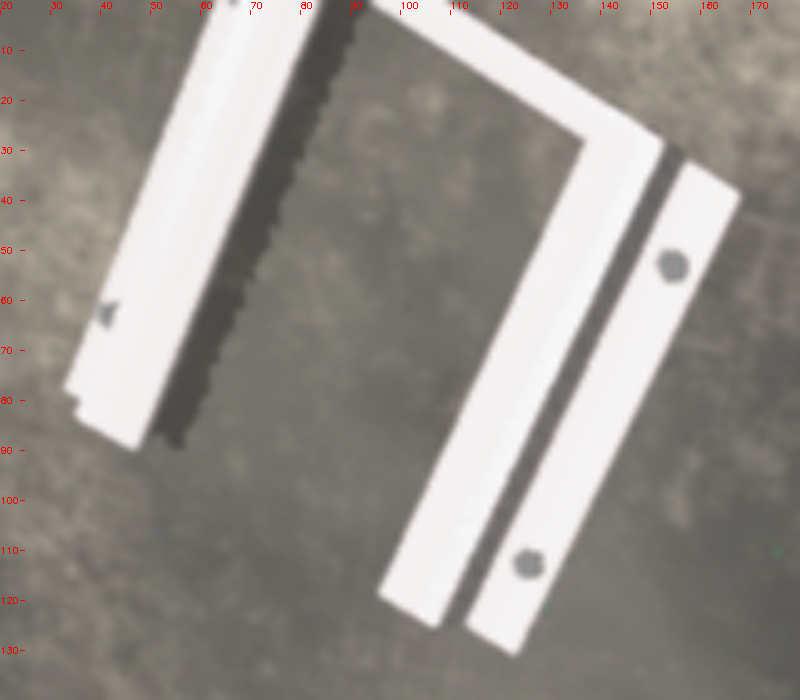

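```bash
python3 - <<'E'
from fitw import *
fit("w4",[(60,-22,5),(60,22,5),(30,-40,5),(30,40,5),(-60,-40,5),(-60,40,5),(-66,-52,34),(-66,52,34),(-52,-7,72),(-52,7,72)],[(275,136.2),(307.2,138),(263.7,114.5),(321.7,118.3),(266.3,43),(328.2,45),(258,32.7),(343.3,35.8),(298.3,41.2),(309.5,41.2)],[.635,.03,3.41])
fit("w4",[(-60,35,20),(-60,-35,20),(70,-35,20)],[(47.4,90),(95.6,119.2),(137.6,28)],[.585,.296,-.23])
s=arm.observe(); print(s["dq"].round(3),s["position"],R.from_rotvec(s["ee_rot"]).as_matrix().round(4))
E
```

```text
[0.6365 0.024  3.4208] 196.0
[[0.5, 0.8], [-0.7, 0.1], [0.0, 0.2], [-0.6, -1.5], [0.4, 1.1], [-0.7, 1.2], [-0.1, 0.4], [-0.1, 0.4], [-0.2, -1.4], [1.3, -0.9]]
[ 0.5877  0.2896 -0.2384] -13.66
[[-0.1, 0.2], [0.1, -0.5], [0.0, 0.2]]
[-0.018  0.01  -0.007 -0.01  -0.    -0.    -0.005] [0.53069939 0.04432926 0.28062972] [[ 0.9503  0.3111 -0.0075]
 [ 0.3112 -0.9503  0.0072]
 [-0.0049 -0.0091 -0.9999]]
```

```bash
python3 -m inch '[[[0,0,0,0,2.1],[0,0,0,0,0],[0,35,16,20,0],[0,35,16,20,0],[0,34,16,20,0],[0,0,0,30,0],[0,0,0,30,0],[0,0,0,20,0],[0,0,0,0,0]]]'; python3 look.py w5; python3 - <<'E'
from h import *
d=eyes.get_image("side"); cv2.imwrite("pics/side1.png",d["frame"]); crop(d["frame"],190,130,110,95,7,"pics/c8.png")
s=arm.observe(); M=R.from_rotvec(s["ee_rot"]).as_matrix(); print(s["position"],M.round(4),np.degrees(np.arctan2(M[1,0],M[0,0])),s["dq"].round(3),w2px(d,s["position"]))
E
```

```text
clock: 5.15
position: [0.6457, 0.0479, 0.1334]
ee_rot: [-3.082, -0.514, 0.009]
force: [0.1, 0.2, 0.2]
width: 1.001
[0.64568064 0.04791939 0.13340839] [array([ -1., 161.]), array([270., 200.])]
[0.64741148 0.04750983 0.13652959] [[ 0.9463  0.3233 -0.0042]
 [ 0.3233 -0.9461  0.0166]
 [ 0.0014 -0.0171 -0.9999]] 18.864824063383654 [ 0.003 -0.026  0.023 -0.024  0.003  0.006 -0.01 ] [242.34541693 173.51299416]
```

View pics/c8.png

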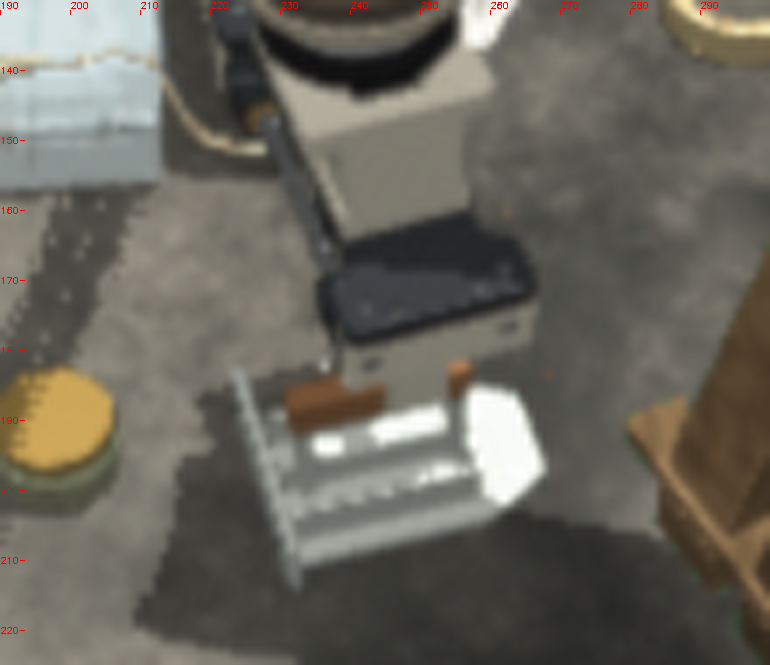

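View pics/w5.png

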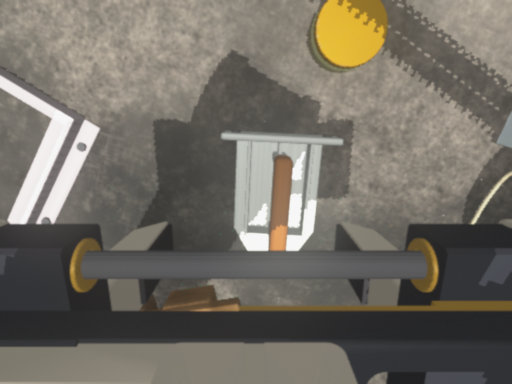

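```bash
python3 - <<'E'
from h import *
im=cv2.imread("pics/w5.png"); crop(im,210,120,150,135,5,"pics/c9.png")
E
```

```text
(no output)
```

View pics/c9.png

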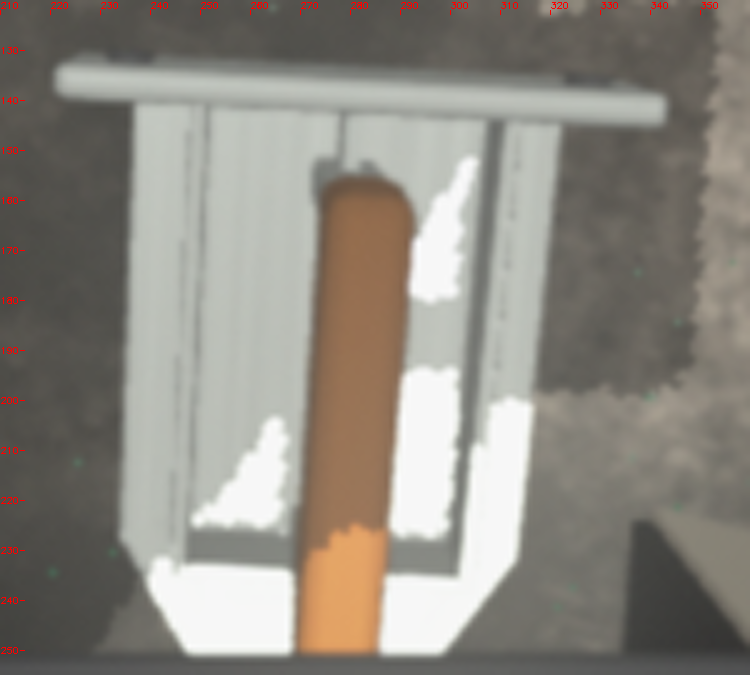

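```bash
python3 - <<'E'
from fitw import *
fit("w5",[(30,-40,5),(30,40,5),(-60,-40,5),(-60,40,5),(-66,-52,34),(-66,52,34)],[(234.4,228),(314,231.6),(237,140.6),(322.2,145),(221.4,132.4),(343,138.4)],[.635,.03,3.41])
E
```

```text
[0.6361 0.024  3.4277] 196.39
[[0.3, 0.3], [-0.9, 0.4], [0.2, -1.6], [-0.1, -2.2], [-0.6, 1.7], [1.1, 1.2]]
```

```bash
python3 -m inch '[[[0,0,0,0,2.7],[0,-5,10,5,0],[0,-5,10,5,0],[0,0,0,0,0],[0,0,0,0,0]]]'; cat > st.py <<'E'
from h import *
s=arm.observe(); M=R.from_rotvec(s["ee_rot"]).as_matrix(); print(s["clock"],s["position"].round(4),"xang %.2f"%np.degrees(np.arctan2(M[1,0],M[0,0])),"zax",M[:,2].round(4),"F",s["force"].round(1),"w %.3f"%s["width"])
import sys
if len(sys.argv)>1:
    t=np.array([float(a) for a in sys.argv[1:4]]); print("tool mm",(M.T@(t-s["position"])*1000).round(1))
E
python3 st.py .6438 .0262 .043
```

```text
clock: 5.75
position: [0.6457, 0.0244, 0.1314]
ee_rot: [-3.092, -0.449, -0.01]
force: [0.8, 0.2, -0.0]
width: 0.998
5.75 [0.6457 0.0244 0.1314] xang 16.51 zax [ 0.0039  0.0179 -0.9998] F [ 0.8  0.2 -0. ] w 0.998
tool mm [-2.1 -0.8 88.4]
```

```bash
python3 -m inch '[[[0,0,0,22,0],[0,0,0,22,0],[0,0,0,18,0],[0,-1,0,12,0],[0,-1,0,6,0],[0,0,0,0,0]]]'; python3 st.py .6438 .0262 .043
```

```text
clock: 6.35
position: [0.6463, 0.0251, 0.0514]
ee_rot: [-3.091, -0.452, -0.018]
force: [-0.0, 0.1, -0.2]
width: 0.997
6.35 [0.6463 0.0251 0.0514] xang 16.62 zax [ 0.009   0.0195 -0.9998] F [-0.   0.1 -0.2] w 0.997
tool mm [-2.2 -1.6  8.4]
```

```bash
python3 -m inch '[[[0,-2,-1,5,0],[0,0,0,4,0],[0,0,0,0,0],[1,0,0,0,0],[1,0,0,0,0],[1,0,0,0,0],[1,0,0,0,0],[1,0,0,0,0],[1,0,0,0,0]]]' 40; python3 st.py .6438 .0262 .043;  python3 - <<'E'
from h import *
d=eyes.get_image("side"); crop(d["frame"],190,130,110,95,7,"pics/c10.png")
E
```

```text
clock: 7.25
position: [0.646, 0.0258, 0.0448]
ee_rot: [-3.091, -0.452, -0.026]
force: [0.3, -0.7, -0.5]
width: 0.531
7.25 [0.646  0.0258 0.0448] xang 16.64 zax [ 0.0137  0.0201 -0.9997] F [ 0.3 -0.7 -0.5] w 0.531
tool mm [-2.1 -1.   1.8]
```

View pics/c10.png

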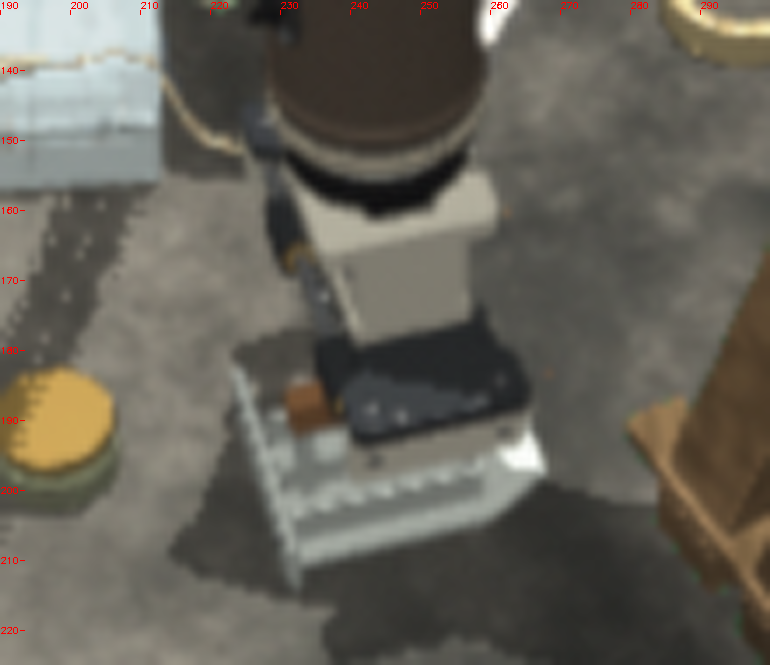

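```bash
python3 -m inch '[[[1,0,0,0,0],[1,0,0,0,0],[1,0,0,0,0],[1,0,0,0,0],[1,0,0,0,0]]]' 40; python3 st.py .6438 .0262 .043
```

```text
clock: 7.8
position: [0.6459, 0.0261, 0.0449]
ee_rot: [-3.09, -0.452, -0.025]
force: [-0.1, -0.4, 0.5]
width: 0.149
7.8 [0.6459 0.0261 0.0449] xang 16.65 zax [ 0.0135  0.0205 -0.9997] F [-0.1 -0.4  0.5] w 0.149
tool mm [-2.1 -0.6  1.8]
```

```bash
python3 -m inch '[[[1,0,0,-15,0],[1,0,0,-30,0],[1,0,0,-30,0],[1,0,0,-30,0],[1,0,0,-20,0],[1,0,0,0,0],[1,9,-30,0,0],[1,9,-30,0,0],[1,9,-30,0,0],[1,9,-30,0,0],[1,9,-30,0,0],[1,0,0,0,0]]]' 50; python3 st.py .60 .22 .15;  python3 - <<'E'
from h import *
d=eyes.get_image("side"); cv2.imwrite("pics/side2.png",d["frame"])
d=eyes.get_image("scene"); cv2.imwrite("pics/scene2.png",d["frame"])
E
```

```text
clock: 9.0
position: [0.6398, 0.1817, 0.1754]
ee_rot: [-3.094, -0.442, -0.01]
force: [0.1, 1.3, -3.5]
width: 0.149
9.0 [0.6398 0.1817 0.1754] xang 16.26 zax [ 0.0041  0.0167 -0.9999] F [ 0.1  1.3 -3.5] w 0.149
tool mm [-27.7 -47.5  25.9]
```

View pics/side2.png

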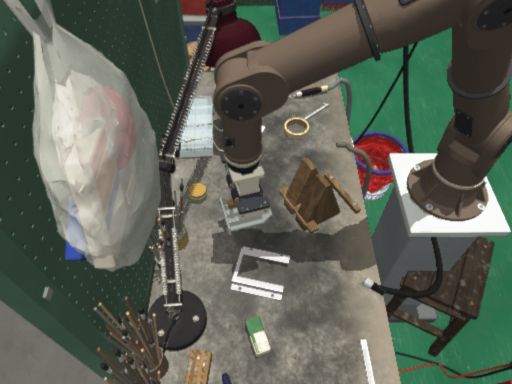

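View pics/scene2.png

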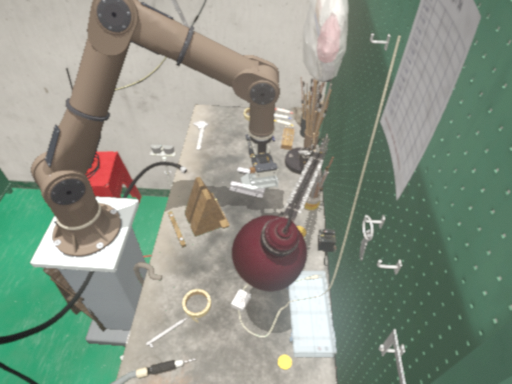

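```bash
python3 -m inch '[[[1,-15,-27,0,0],[1,-15,-27,0,0],[1,0,0,0,-8.5],[1,0,0,0,-8.5],[1,0,0,0,-8.5],[1,0,0,0,-8.5],[1,0,0,0,-8.5],[1,0,0,0,-8.5],[1,0,0,0,-8.5],[1,0,0,0,-8.5],[1,0,0,0,-8.5],[1,0,0,0,-8.5]]]' 50; python3 st.py .4467 .3235 .15;python3 -m inch '[[[1,0,0,0,-8.5],[1,0,0,0,-8.5],[1,0,0,0,-8.5],[1,0,0,0,-8.5],[1,0,0,0,-8.5],[1,0,0,0,-8.5],[1,0,0,0,-8.5],[1,0,0,0,0]]]' 50; python3 st.py .4467 .3235 .15
```

```text
clock: 10.3
position: [0.5945, 0.1956, 0.1703]
ee_rot: [1.989, 2.431, -0.004]
force: [-0.2, -0.4, -2.9]
width: 0.149
10.3 [0.5945 0.1956 0.1703] xang 101.40 zax [-0.0013 -0.0026 -1.    ] F [-0.2 -0.4 -2.9] w 0.149
tool mm [ 154.6 -119.6   20.2]
clock: 11.1
position: [0.5948, 0.1758, 0.1663]
ee_rot: [-0.503, -3.097, 0.022]
force: [-0.1, -0.6, -3.3]
width: 0.15
11.1 [0.5948 0.1758 0.1663] xang 161.55 zax [-0.0058 -0.0135 -0.9999] F [-0.1 -0.6 -3.3] w 0.150
tool mm [187.2  93.5  15.1]
```

```bash
python3 -m inch '[[[1,10,30,0,0],[1,10,30,0,0],[1,20,25,0,0],[1,30,10,0,0],[1,35,0,0,0],[1,35,0,0,0],[1,30,0,0,-3],[1,0,0,0,-2],[1,0,0,0,0]]]' 50; python3 st.py .4467 .3235 .15
```

```text
clock: 12.0
position: [0.4651, 0.3149, 0.1608]
ee_rot: [-0.458, -3.104, 0.035]
force: [0.0, 0.8, -3.2]
width: 0.15
12.0 [0.4651 0.3149 0.1608] xang 163.21 zax [-0.0069 -0.0218 -0.9997] F [ 0.   0.8 -3.2] w 0.150
tool mm [20.1  3.2 10.7]
```

```bash
python3 -m inch '[[[1,0,0,0,-3.3],[1,11,2,15,0],[1,11,2,25,0],[1,0,0,25,0],[1,0,0,20,0],[1,0,0,5,0],[1,0,0,0,0]]]' 50; python3 st.py .4467 .3235 .05; python3 - <<'E'
from h import *
d=eyes.get_image("side"); cv2.imwrite("pics/side3.png",d["frame"]); crop(d["frame"],225,235,110,85,7,"pics/c11.png")
E
```

```text
clock: 12.7
position: [0.4534, 0.3151, 0.0685]
ee_rot: [0.426, 3.11, -0.036]
force: [0.3, 0.2, -2.3]
width: 0.146
12.7 [0.4534 0.3151 0.0685] xang 164.39 zax [-7.000e-04 -2.290e-02 -9.997e-01] F [ 0.3  0.2 -2.3] w 0.146
tool mm [ 8.8  6.7 18.3]
```

View pics/c11.png

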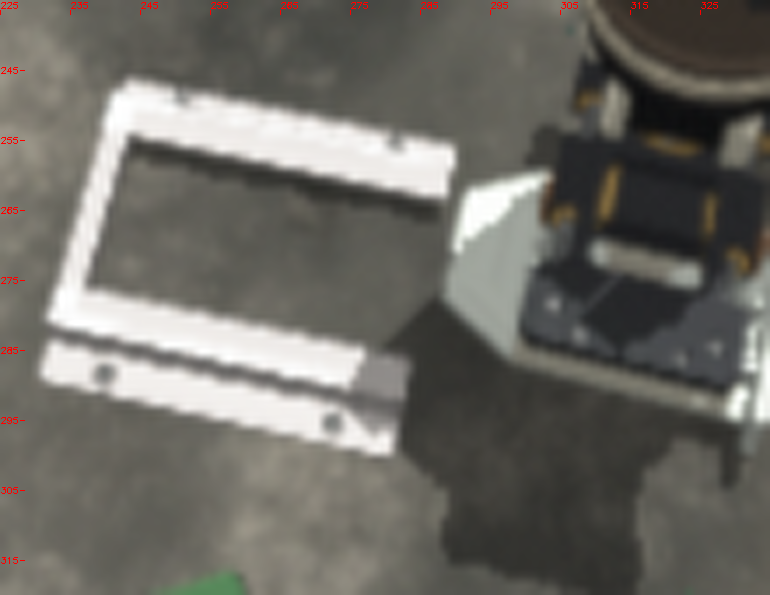

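```bash
cat > tp.py <<'E'
from h import *
def T(rv,p):
    t=np.eye(4); t[:3,:3]=R.from_rotvec(rv).as_matrix(); t[:3,3]=p; return t
G=T([-3.09,-.452,-.025],[.6459,.0261,.0449])
yaw=np.radians(196.65)
# tray origin 9.7 mm ahead along nose of TCP, centred in y
tr=T([0,0,yaw],[.6459+.0097*np.cos(yaw),.0261+.0097*np.sin(yaw),0])
TT=np.linalg.inv(G)@tr
rails=T([0,0,np.radians(-13.5)],[.5874,.2897,0])
if __name__=="__main__":
    import sys
    s=arm.observe(); W=T(s["ee_rot"],s["position"])@TT
    L=np.linalg.inv(rails)@W
    print("clock",s["clock"],"tray in rails mm",(L[:3,3]*1000).round(1),"rot deg",R.from_matrix(L[:3,:3]).as_euler("zyx",degrees=True).round(2))
    for n,p in [("nose+",(.06,.022,.0)),("nose-",(.06,-.022,0)),("faceb+",(-.066,.052,0)),("faceb-",(-.066,-.052,0))]:
        q=L@np.array([*p,1]); print(n,(q[:3]*1000).round(1),end=" ")
    # tool shift to have tray home
    print("\nF",s["force"].round(1),"w %.3f"%s["width"], s["position"].round(4))
    M=R.from_rotvec(s["ee_rot"]).as_matrix()
    print("toolmm to home",(M.T@(rails[:3,3]-W[:3,3])*1000).round(1))
E
python3 tp.py; python3 - <<'E'
from tp import *
d=eyes.get_image("side"); s=arm.observe(); W=T(s["ee_rot"],s["position"])@TT
for p in [(.06,-.022,.005),(.06,.022,.005),(.03,.04,.005)]: print(w2px(d,(W@np.array([*p,1]))[:3]).round(1))
for p in [(-.06,.035,.02),(-.06,-.035,.02),(.07,.035,.02)]: print("r",w2px(d,(rails@np.array([*p,1]))[:3]).round(1))
E
```

```text
clock 12.75 tray in rails mm [-125.3   -7.2   24.3] rot deg [-2.09 -1.38 -0.39]
nose+ [-64.6  12.6  25.6] nose- [-66.2 -31.4  25.8] faceb+ [-189.4   47.2   22.3] faceb- [-193.1  -56.8   23. ] 
F [ 1.1  0.4 -2.6] w 0.147 [0.4535 0.3151 0.0689]
toolmm to home [-124.8   12.3   24.7]
[290.2 261.5]
[286.7 275.8]
[296.2 284.7]
r [283.2 284.5]
r [287.9 261.6]
r [236.2 274.3]
```

```bash
cat > sf.py <<'E'
from m import *
rails_s=np.array([.5852,.2958,-.2290])
def rel(mod,pix,z):
    mod=np.array(mod)/1000.; mod[:,2]+=z
    q=fit(mod,pix,[.46,.32,-.24]); dx=q[:2]-rails_s[:2]; c,s=np.cos(rails_s[2]),np.sin(rails_s[2])
    print("rel rails mm",1000*(c*dx[0]+s*dx[1]),1000*(-s*dx[0]+c*dx[1]),np.degrees(q[2]-rails_s[2]))
E
python3 - <<'E'
from sf import *
rel([(60,-22,5),(60,22,5),(30,40,5)],[(291.9,261.9),(288.3,277.6),(298.9,285.3)],.025)
E
```

```text
cam [0.60808384 0.79212392 1.02764896]
[ 0.45850502  0.31301913 -0.23292772] -13.345775108656289
[[-0.3  0.6]
 [ 0.5 -0.7]
 [-0.2  0.1]]
rel rails mm -127.29627662030249 -11.990627624758062 -0.22504160016043678
```

```bash
python3 -m inch '[[[1,3,5,0,-2],[1,2,5,8,0],[1,0,0,8,0],[1,0,0,4,0],[1,0,0,0,0]]]' 50; python3 tp.py; python3 - <<'E'
from h import *
d=eyes.get_image("side"); cv2.imwrite("pics/side4.png",d["frame"]); crop(d["frame"],270,235,90,75,8,"pics/c12.png")
E
```

```text
clock: 13.35
position: [0.4524, 0.3295, 0.0504]
ee_rot: [0.364, 3.114, -0.026]
force: [-0.2, -0.7, -2.5]
width: 0.149
clock 13.35 tray in rails mm [-129.7    7.3    5.8] rot deg [ 0.2  -1.54  0.01]
nose+ [-69.7  29.5   7.4] nose- [-69.6 -14.5   7.4] faceb+ [-195.8   59.     4.1] faceb- [-195.5  -45.     4. ] 
F [-0.2 -0.7 -2.5] w 0.149 [0.4524 0.3295 0.0504]
toolmm to home [-129.6   -7.6    7. ]
```

View pics/c12.png

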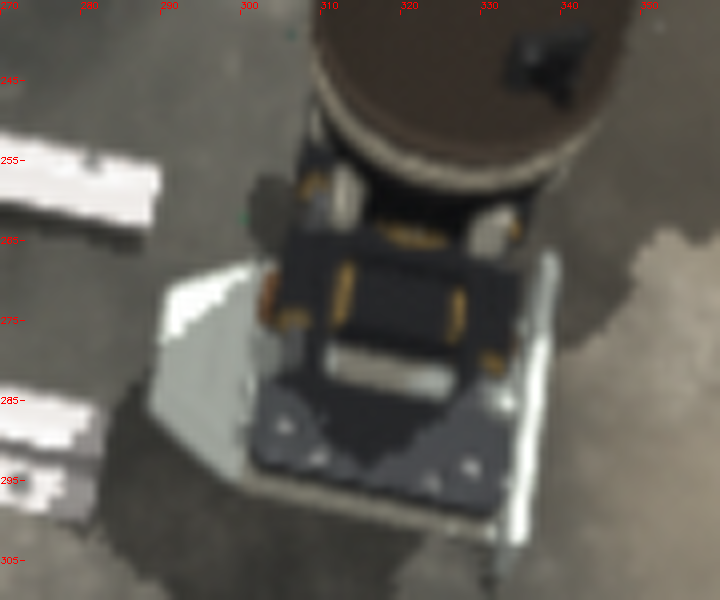

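```bash
python3 - <<'E'
from sf import *
rel([(60,-22,5),(60,22,5),(30,40,5),(-63,-52,34),(-63,52,34)],[(291,270.6),(288.8,286),(299.4,294.8),(338.8,267),(335,302.7)],.0055)
E
```

```text
cam [0.60808384 0.79212392 1.02764896]
[ 0.45827077  0.33086539 -0.23908185] -13.698381031728921
[[ 0.7  0.9]
 [-0.1  0. ]
 [-0.8 -0.1]
 [ 0.5 -0.5]
 [-0.3 -0.3]]
rel rails mm -131.57557460797443 5.336554663444209 -0.577647523233068
```

```bash
python3 -m inch '[[[1,0,-4,1,0],[1,-10,0,0,0],[1,-15,0,0,0],[1,-15,0,0,0],[1,-10,0,0,0],[1,0,0,0,0]]]' 50; python3 tp.py; python3 - <<'E'
from h import *
d=eyes.get_image("side"); cv2.imwrite("pics/side5.png",d["frame"]); crop(d["frame"],240,235,100,75,8,"pics/c13.png")
E
```

```text
clock: 14.05
position: [0.507, 0.3114, 0.0512]
ee_rot: [0.367, 3.11, -0.025]
force: [-0.8, 0.8, -3.4]
width: 0.147
clock 14.05 tray in rails mm [-72.2   2.4   6.6] rot deg [ 0.04 -1.71  0.07]
nose+ [-12.2  24.4   8.4] nose- [-12.2 -19.6   8.4] faceb+ [-138.2   54.3    4.7] faceb- [-138.1  -49.7    4.6] 
F [-0.8  0.8 -3.4] w 0.147 [0.507  0.3114 0.0512]
toolmm to home [-72.1  -2.3   7.5]
```

View pics/c13.png

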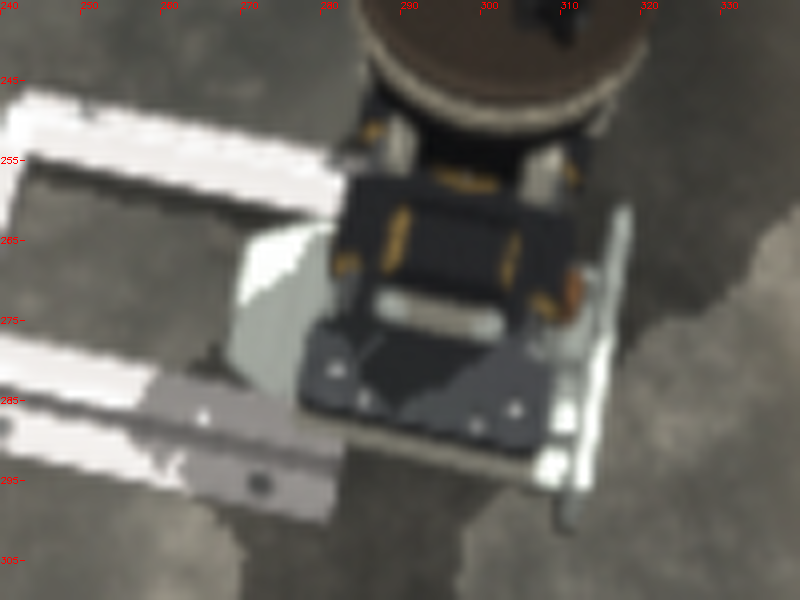

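```bash
python3 -m inch '[[[1,-3,-1,3,0],[1,-12,0,0,0],[1,-12,0,0,0],[1,-12,0,0,0],[1,0,0,0,0]]]' 50; python3 tp.py; python3 - <<'E'
from h import *
d=eyes.get_image("side"); cv2.imwrite("pics/side6.png",d["frame"]); crop(d["frame"],225,235,100,75,8,"pics/c14.png")
E
```

```text
clock: 14.6
position: [0.5462, 0.301, 0.048]
ee_rot: [0.365, 3.112, -0.026]
force: [-0.2, 0.2, -3.9]
width: 0.151
clock 14.6 tray in rails mm [-31.8   1.4   3.4] rot deg [ 0.15 -1.62  0.03]
nose+ [28.2 23.6  5.1] nose- [ 28.3 -20.4   5.1] faceb+ [-97.9  53.2   1.5] faceb- [-97.6 -50.8   1.5] 
F [-0.2  0.2 -3.9] w 0.151 [0.5462 0.301  0.048 ]
toolmm to home [-31.7  -1.4   3.7]
```

View pics/c14.png

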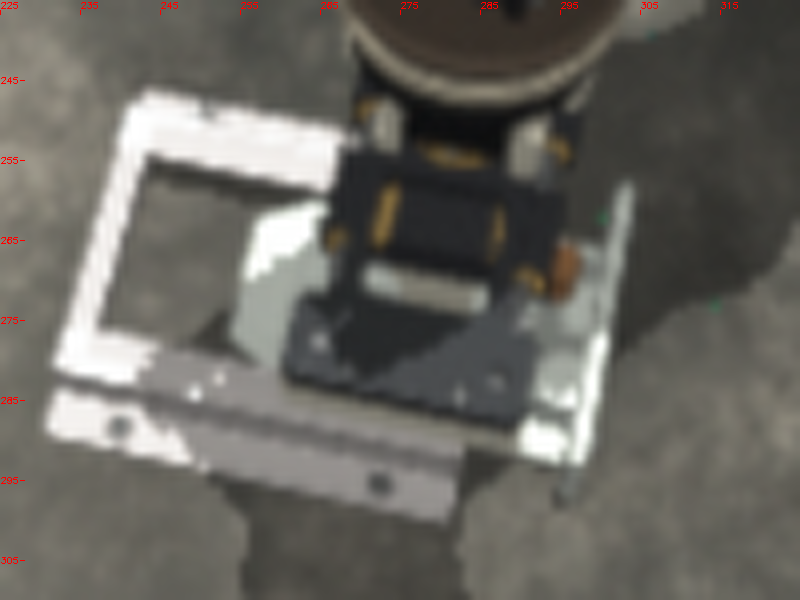

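```bash
python3 -m inch '[[[1,-8,-1,1,0],[1,-8,0,0,0],[1,-6,0,0,0],[1,-3,0,0,0],[1,0,0,0,0]]]' 50; python3 tp.py
```

```text
clock: 15.15
position: [0.5704, 0.2945, 0.0468]
ee_rot: [0.363, 3.114, -0.026]
force: [-1.4, 0.3, -2.9]
width: 0.151
clock 15.15 tray in rails mm [-6.8  0.7  2.2] rot deg [ 0.22 -1.51  0.02]
nose+ [53.1 23.   3.8] nose- [ 53.3 -21.    3.7] faceb+ [-73.   52.5   0.4] faceb- [-72.5 -51.5   0.4] 
F [-1.4  0.3 -2.9] w 0.151 [0.5704 0.2945 0.0468]
toolmm to home [-6.8 -0.7  2.2]
```

```bash
python3 -m inch '[[[1,-3,0,1,0],[1,-3,0,0,0],[1,-3,0,0,0],[1,0,0,0,0]]]' 50; python3 tp.py; python3 - <<'E'
from h import *
d=eyes.get_image("side"); cv2.imwrite("pics/side7.png",d["frame"]); crop(d["frame"],225,235,100,75,8,"pics/c15.png")
E
```

```text
clock: 15.55
position: [0.5787, 0.2934, 0.0462]
ee_rot: [0.361, 3.116, -0.025]
force: [-0.6, -1.4, -1.4]
width: 0.148
clock 15.55 tray in rails mm [1.5 1.7 1.5] rot deg [ 0.31 -1.44  0.05]
nose+ [61.4 24.   3.1] nose- [ 61.6 -20.    3. ] faceb+ [-64.7  53.3  -0.1] faceb- [-64.2 -50.7  -0.2] 
F [-0.6 -1.4 -1.4] w 0.148 [0.5787 0.2934 0.0462]
toolmm to home [ 1.6 -1.6  1.6]
```

View pics/c15.png

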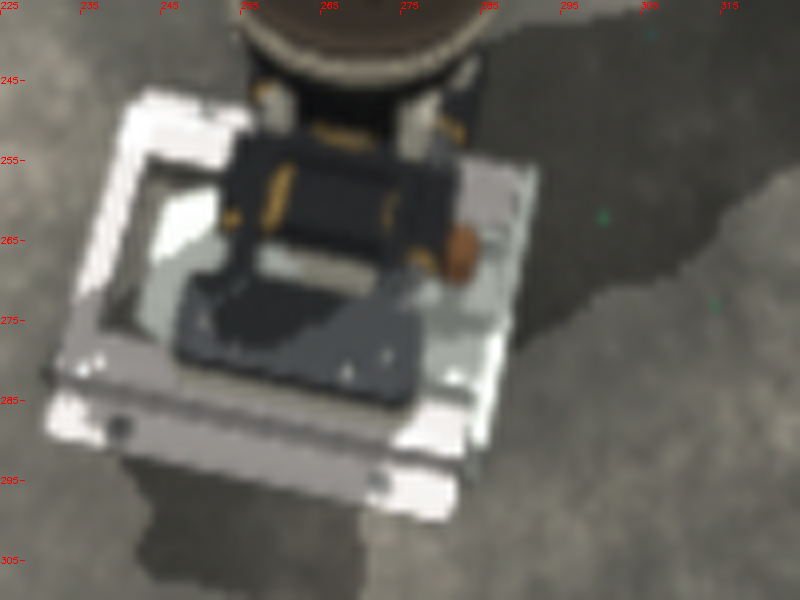

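```bash
python3 -m inch '[[[1,-3,0,1,0],[1,-3,0,0,0]]]' 50; python3 tp.py;  python3 -m inch '[[[1,-3,0,0,0],[1,-3,0,0,0]]]'; python3 tp.py
```

```text
clock: 15.8
position: [0.5809, 0.2928, 0.0448]
ee_rot: [-0.36, -3.119, 0.027]
force: [-12.6, 0.4, 7.4]
width: 0.152
clock 15.8 tray in rails mm [3.5 1.5 0.1] rot deg [ 0.36 -1.1  -0.05]
nose+ [63.3 23.9  1.3] nose- [ 63.6 -20.1   1.3] faceb+ [-62.8  53.1  -1.2] faceb- [-62.2 -50.9  -1.1] 
F [-12.6   0.4   7.4] w 0.152 [0.5809 0.2928 0.0448]
toolmm to home [ 3.5 -1.5  0.2]
clock: 16.0
position: [0.5807, 0.2929, 0.0448]
ee_rot: [-0.356, -3.11, 0.029]
force: [-12.4, -0.8, 8.3]
width: 0.145
clock 16.0 tray in rails mm [2.8 1.4 0. ] rot deg [ 0.46 -0.54 -0.21]
nose+ [62.7 23.9  0.5] nose- [ 63.  -20.1   0.7] faceb+ [-63.6  52.9  -0.8] faceb- [-62.7 -51.1  -0.4] 
F [-12.4  -0.8   8.3] w 0.145 [0.5807 0.2929 0.0448]
toolmm to home [ 2.8 -1.4  0.1]
```

```bash
python3 -m inch '[[[1,0,0,0,0],[0.6,0,0,0,0],[0.6,0,0,0,0],[0.6,0,0,0,0],[0.6,0,0,0,0],[0.6,0,0,0,0],[0.6,0,0,0,0],[0.6,0,0,0,0],[0.6,0,0,0,0]]]'; python3 st.py; python3 - <<'E'
from h import *
d=eyes.get_image("side"); crop(d["frame"],225,235,100,75,8,"pics/c16.png")
E
```

```text
clock: 16.9
position: [0.5826, 0.2928, 0.0455]
ee_rot: [-0.357, -3.113, 0.028]
force: [0.3, -1.1, 0.2]
width: 0.397
16.9 [0.5826 0.2928 0.0455] xang 166.92 zax [-0.0104 -0.0165 -0.9998] F [ 0.3 -1.1  0.2] w 0.397
```

View pics/c16.png

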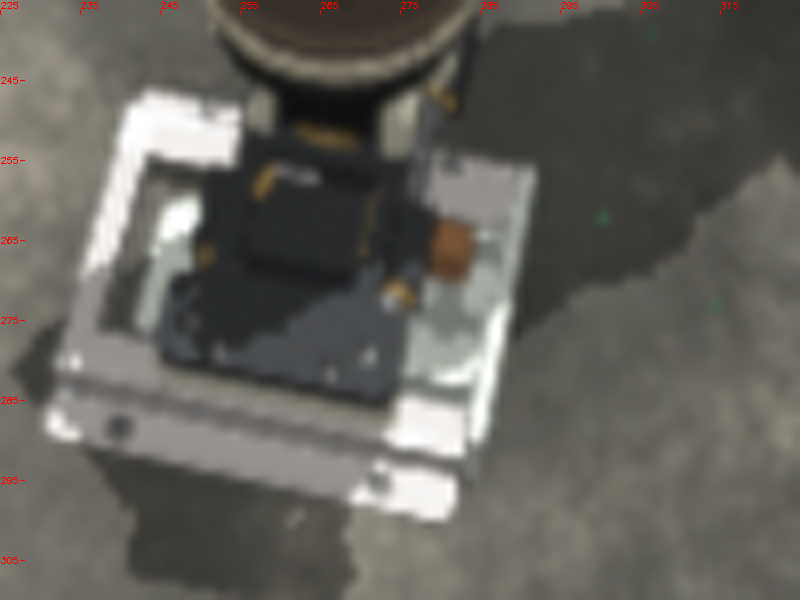

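```bash
python3 -m inch '[[[0.6,0,0,-10,0],[0.6,0,0,-20,0],[0.6,0,0,-30,0],[0.6,0,0,-40,0],[0.6,0,0,-40,0],[0.6,0,0,-40,0],[0.6,40,0,-10,0],[0.6,40,0,0,0],[0.6,40,0,0,0],[0.6,20,0,0,0],[0.6,0,0,0,0],[0.6,0,0,0,0]]]'; python3 st.py; python3 - <<'E'
from h import *
d=eyes.get_image("side"); cv2.imwrite("pics/side8.png",d["frame"]); crop(d["frame"],220,235,80,70,8,"pics/c17.png")
E
```

```text
clock: 18.15
position: [0.4446, 0.3289, 0.2536]
ee_rot: [-0.359, -3.119, 0.018]
force: [0.1, -0.4, 0.3]
width: 0.398
18.15 [0.4446 0.3289 0.2536] xang 166.87 zax [-0.0037 -0.0112 -0.9999] F [ 0.1 -0.4  0.3] w 0.398
```

View pics/side8.png

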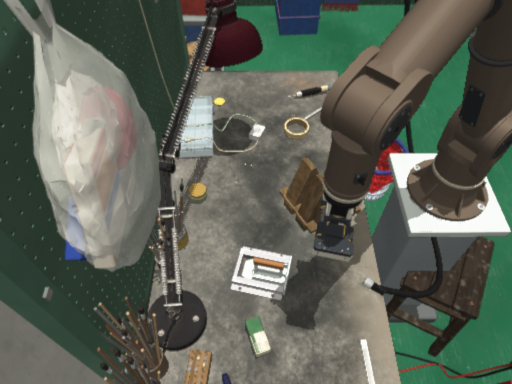

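View pics/c17.png

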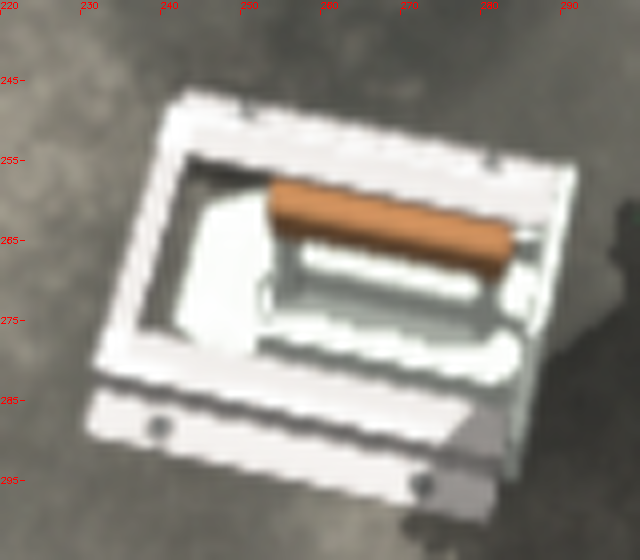

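```bash
python3 - <<'E'
from sf import *
rel([(60,-22,5),(60,22,5),(32,-7,72),(-52,-7,72),(-66,-52,34)],[(246.5,259.6),(242.2,276.3),(254,257.3),(283.3,262.8),(292,256)],0)
E
```

```text
cam [0.60808384 0.79212392 1.02764896]
[ 0.58599495  0.29532707 -0.2361863 ] -13.532478238452715
[[-1.   1.6]
 [-0.5 -1.2]
 [-0.2 -0.8]
 [ 1.5  0.2]
 [ 0.1  0.1]]
rel rails mm 0.8815576347875159 -0.28012749077047755 -0.4117447299568617
```

The camera puts the tray within 1 mm and 0.5° of home. It is flat and nose-in, and the face plate is against the rail ends. The gripper is clear.

```bash
python3 -c "
from cell import workorder
print(workorder.sign_off())"
```

```text
the job is handed in; nothing more can be done
None
```

The tray is home in the rails, nose first, and I have handed the job in. It took about 18 s of the 45 s allowed. I gripped the tray by its bar, lifted it, carried it round the far side of the stand and turned it about 150° end for end. I then slid it in under the lips until the face plate met the rail ends, with about 12 N of contact force, opened the gripper and backed away.

**Last side-camera check:** the tray sits +0.9 mm along and -0.3 mm across the rails, turned 0.4°, with fit errors of up to about 2 px (1 px is roughly 2.5 mm). That fit assumes the tray is lying on the bench. The picture agrees, with the face plate at the mouth and nothing visibly tilted. The wrist force after retreat was about 0 N.

**What disagreed:**
- **Cameras:** the wrist and side cameras put everything about 6 mm apart in world y, so I steered by the tray's position relative to the rails, which agreed to about 1–5 mm.
- **Contact point:** the tray met the rails about 3 mm further along than the arm's own estimate.
- **Tilt:** the tool was about 1° off vertical while carrying.

I did not measure the bystanders again. The arm was not brought near them, and those visible in the last side picture look unmoved.

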